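# Lever open the shielded sample box

## Robot

A 7-joint arm with a two-finger parallel gripper is mounted at the origin on a cart in front of the work surface, level with it; the furniture and walls round the work are solid. World frame = base frame: x ahead of the robot, y to its left, z up, the work surface at z = 0. Lengths are in mm, angles in rad, forces in N, time in s.
With the tool pointing down it reaches from about 425 to 875 mm from the base axis. Payload 8.4 kg.
Tool frame: the origin (TCP) lies at the very end of the fingers, on their centre line; the grasp point (between the pads) lies 19 mm behind it (r.grasp_offset is the distance from the TCP to the grasp point, in mm); z points along the fingers, y is the direction in which the jaws open and shut (so a half turn about z gives the same grasp; the last joint's range is limited). The gripper opens to 85 mm and grips with 20 to 120 N. Pads are 22 mm wide; open, the fingers measure 114 mm over their backs; the gripper's body (76 mm by 85 mm) begins 54 mm behind the grasp point. The pads swing forward as they close: fully open they stand 13 mm farther back than shut.
Start: joints at [1.017, 0.333, 0.04, 1.465, -0.013, 1.343, -0.059], TCP at [285.508, -583.908, 231.308] pointing down, gripper open.
Joint ranges: [-2.58, 2.58], [-0.38, 2.09], [-1.3, 1.39], [0.25, 2.4], [-1.5, 4.64], [0.08, 2.09], [-2.65, 2.65]. Speed limits (rad/s): [2.22, 2.22, 2.79, 2.79, 3.14, 3.14, 3.14].

## Interface

Orientations are given as a rotation vector (axis times angle).
In Python, from station import r gives the robot as it stands. The module is installed in compiled form; this text tells all that it offers.
- The arm moves only by the tool step_arm, never from a script. Its argument "rows" is a list of rows, each an object with "claw": the opening, from -1 (shut) to 1 (fully open); "travel": the shift along the tool's x, y, z in cm, a list of three; "rotation": the turn, a rotation vector about the tool's x, y, z in degrees, a list of three. In form: [{"claw": claw, "travel": [dx, dy, dz], "rotation": [wx, wy, wz]}, ...]. A call has 1 to 8 rows; each row shifts and turns the pose as measured when the row begins, along the tool's axes as they then stand; what a row does not reach is not made up. A row lasts 1/8 s, in which the tool goes at most 62.5 mm and 10.7 degrees, less where a joint would pass 70% of its speed; a pose out of reach is approached as far as the arm can. A call is refused whole if a number of a shift passes 6.25 or a number of a turn 10.7, either way. A call with a gripper value outside its range is refused whole. The fingers move at their own pace and stop on an object; "force" is the grip in N (left out, the last holds). Time passes only in rows, so rows that do not move let the fingers close. It gives the time, the measured TCP pose, the force and the opening at its end, in the units of the state.
- r.read_state(): the state, without advancing time (a new reading comes with each control period).
- r.read_camera(name): name is "scene" or "top" or "wrist"; returns the picture (384x512x3 uint8, red, green, blue); there is no depth.
- r.camera_model(name): a dict with "intrinsics" (3x3 intrinsics, pixels), "R" (3x3) and "t" (3): a world point X has camera coordinates R X + t. Camera axes: x right, y down, z forward; pixel columns grow to the right and rows downward; lengths in mm; the calibration is good to about 2 mm. A picture is of the moment at which its call begins: read the wrist's pose just before it. camera_model takes no time and is no camera call; for the wrist camera it gives the pose at the moment of the call.
- r.sign_off(): hands the job in, once; it reports no verdict.
The state is a dict: "t": time; "qpos": joint angles; "qvel": joint speeds; "tau": joint torques, N m; "position": TCP position; "ee_rot": TCP orientation; "wrist_force": force on the tool from outside, world axes, zero at the start; "wrist_torque": the same for the moment, N m; "grip_width": finger opening in mm.
Only numpy, scipy, OpenCV 4.12 (cv2) and the standard library are available. Lean on these libraries where they do the work, as an engineer would, in place of code of your own. Each camera call takes 0.05 s, during which the arm holds its last target.

## Task

Open the small shielded box by its lever and hold it open, using only touch, with nothing grasped or picked up: first push the red safety block by its upright peg all the way along its track, so that it no longer stands under the lever; then press the blue pad at the lever's long end all the way down, so that the short end raises the heavy yellow flap. The program finishes while holding: keep the pad pressed down, so that the flap stays raised by the lever alone. Do not touch the flap, do not lift the lever out of its cradle, and leave the beaker, the marker pen and the roll of tape where they are.

Things in the scene. Friction and masses are not known exactly. Their poses are not given: they have to be found in the camera images.
- station: Fixed grey foot plate that carries everything. Origin on the bench, straight below the lever's pivot; z up. The lever's long arm runs along -x, the short arm along +x; the dark steel box (130 x 124 mm, 78 mm high) is centred at x 40, y 88 mm. The cradle posts at the pivot reach 96 mm up. A rubber stop, top 35 mm above the bench, stands at x -180, y 0 mm, under the blue pad.
- lever: Loose steel lever, bar 18 mm wide, 12 thick; origin on its pivot pin, which lies in an open-topped cradle 75 mm above the bench. The long arm (180 mm to the pad) slopes up 0.22 rad at rest; the short end rests under an ear on the flap's side. Fully pressed it has turned about 0.41 rad and meets the rubber stop; it takes 5 to 11 N on the pad and rises again when released.
- press_pad (a point): Centre of the upper face of the blue round pad (40 mm diameter) at the lever's long end: about 121 mm above the bench at rest, about 50 mm when pressed fully down. It moves on an arc about the pivot; its horizontal position shifts by no more than 6 mm.
- push_peg (a point): Point on the axis of the red upright peg (14 mm diameter, top 88 mm above the bench), 60 mm above the bench. The peg is fixed to the red safety block: it stands 70 mm from the centre of the tall part (28 x 26 mm, 83 mm high) towards the station's -y. Push the peg from its far side, along the station's +y.
- safety_block (a joint): Travel of the red safety block (m) along the station's +y: 0 to 0.006 at the start, where it stands under the lever's long arm 100 mm from the pivot and blocks it; 0.045 at the end of its track, clear of the lever. It moves with about 2 N of friction and stays where it is left.
- flap (a joint): Opening of the yellow flap (rad): 0 shut, about 0.75 when the lever is pressed fully down. Its hinge is level, along the box's side farthest along the station's +x. It falls shut when the lever is released.
- flap_top (a point): The heavy yellow flap (132 x 126 x 16 mm, about 1.2 kg) that covers the box, top 95 mm above the bench when shut. This point: centre of its upper face.
- beaker: Small glass beaker, 57 mm diameter, 70 mm high; origin at the centre of its underside. A bystander.
- marker: Marker pen lying flat, green cap and white body, 135 mm long along its y, 17 mm thick; origin under its centre. A bystander.
- tape_roll: Roll of tan tape lying flat, 104 mm across, 25 mm high; origin under its centre. A bystander.

How it is judged:
By the outcome, as a careful person would: the job done as asked, in the order asked, and still so for the second after the job is handed in, while the arm keeps its last pose, push and grip.
It also fails if it takes over 38 s, if anything falls off the work surface, if the arm or the gripper's body presses on something with over 40 N, if the wrist force passes 120 N, or if a joint passes its speed limit or range.

## Working session

There is one attempt and no reset: what is moved stays moved. The work goes in short steps, Python scripts to look and compute and a tool call to move; the robot and the scene stay as the last step left them, time stands still between calls to the robot, and variables do not carry over. Pictures are saved under pics/ and viewed, and the job is handed in when it is done.

Besides the shell and the picture viewer there is one more tool, called after "Call:" as name([rows], argument=value, ...), one row to a line, values as JSON. step_arm: Moves the arm, as the interface text tells. Its arguments: {"type":"object","properties":{"rows":{"type":"array"},"force":{"type":"number"}},"required":["rows"]}

```bash
mkdir -p pics
python3 - <<'E'
from station import r
import cv2
s=r.read_state()
for k in s: print(k,s[k])
for n in ["scene","top","wrist"]:
    m=r.camera_model(n); im=r.read_camera(n)
    cv2.imwrite(f"pics/{n}0.png",im[:,:,::-1]); print(n,m)
E
```

```text
t 0.0
qpos [ 1.01679043  0.33390478  0.03989329  1.46629773 -0.01340032  1.3433166
 -0.05852822]
qvel [ 0.0003561   0.00174664  0.00117157  0.00050775 -0.00095186 -0.00147867
 -0.00111684]
tau [-1.20434994e-03 -6.58554554e+01  1.36465810e+00 -4.05562520e+01
  1.66697073e-02  1.26221273e-02 -2.45867199e-05]
position [ 285.29100622 -583.51725727  230.41255816]
ee_rot [-3.05918966e+00 -7.07809999e-01  7.67111750e-04]
wrist_force [-0.2692129  -0.12348647  0.6226181 ]
wrist_torque [ 0.05593542 -0.03519002  0.01685048]
grip_width 85.34175845345183
scene {'intrinsics': array([[477.60993247,   0.        , 254.45905047],
       [  0.        , 477.60993247, 185.5850059 ],
       [  0.        ,   0.        ,   1.        ]]), 'R': array([[-8.26650048e-01, -5.62716277e-01, -2.97837290e-04],
       [-3.76257195e-01,  5.53128496e-01, -7.43289574e-01],
       [ 4.18425884e-01, -6.14328299e-01, -6.68969746e-01]]), 't': array([ 483.40070614,  271.8090237 , 1231.8649513 ])}
top {'intrinsics': array([[457.78128526,   0.        , 263.48592212],
       [  0.        , 457.78128526, 192.12721399],
       [  0.        ,   0.        ,   1.        ]]), 'R': array([[ 0.02596725, -0.99960038, -0.01117058],
       [-0.98333763, -0.02353037, -0.18025935],
       [ 0.17992446,  0.01566529, -0.98355569]]), 't': array([   9.05565974,  557.36866474, 1190.9651599 ])}
wrist {'intrinsics': array([[274.45491059,   0.        , 256.82489969],
       [  0.        , 274.45491059, 192.95162013],
       [  0.        ,   0.        ,   1.        ]]), 'R': array([[ 4.39716661e-01, -8.98136259e-01, -7.19460494e-04],
       [-8.62606474e-01, -4.22544520e-01,  2.78147800e-01],
       [-2.50118629e-01, -1.21685611e-01, -9.60538018e-01]]), 't': array([-650.93815749,  -36.3155986 ,  379.40274021])}
```

View pics/scene0.png

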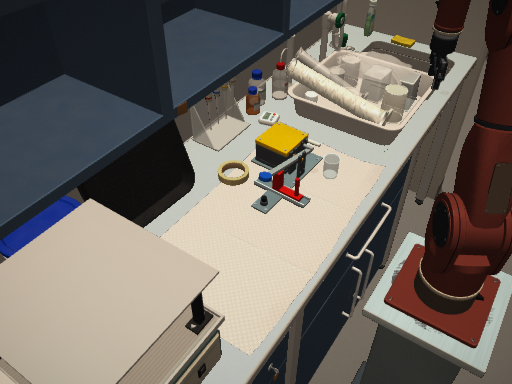

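View pics/top0.png

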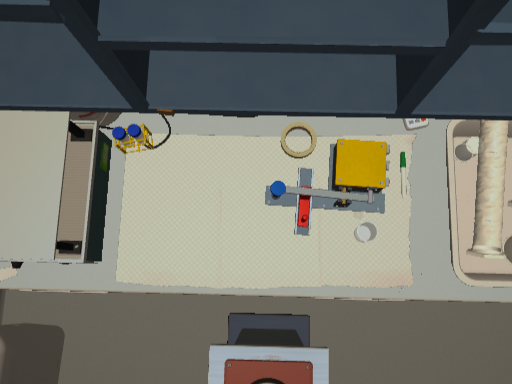

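View pics/wrist0.png

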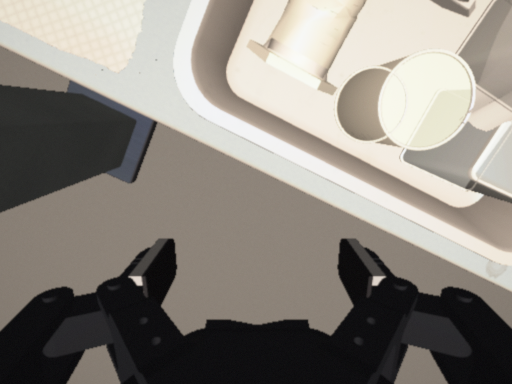

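The top view shows the blue pad at (278,188), the peg at about (305,218), the yellow flap at (360,163), the beaker at (363,232), the marker at (403,170) and the tape at (298,140). Station +x points to image right (world -y), and station +y points away from the robot.

```bash
cat > h.py <<'E'
import numpy as np, cv2
from station import r
def ray(m,u,v):
    d=m["R"].T@np.linalg.solve(m["intrinsics"],[u,v,1.]); c=-m["R"].T@m["t"]; return c,d
def onz(m,u,v,z):
    c,d=ray(m,u,v); return c+d*(z-c[2])/d[2]
def proj(m,X):
    p=m["intrinsics"]@(m["R"]@np.array(X,float)+m["t"]); return p[:2]/p[2]
def tri(ms,uvs):
    A=np.zeros((3,3));b=np.zeros(3)
    for m,uv in zip(ms,uvs):
        c,d=ray(m,*uv); d=d/np.linalg.norm(d); P=np.eye(3)-np.outer(d,d); A+=P;b+=P@c
    return np.linalg.solve(A,b)
def blobs(im,lo,hi,amin=15):
    h=cv2.cvtColor(im,cv2.COLOR_RGB2HSV); k=cv2.inRange(h,lo,hi)
    n,l,st,c=cv2.connectedComponentsWithStats(k)
    return [(st[i].tolist(),c[i].round(1).tolist()) for i in range(1,n) if st[i][4]>=amin],k
def up(im,x,y,w,h,f,name):
    cv2.imwrite(name,cv2.resize(im[y:y+h,x:x+w,::-1],None,fx=f,fy=f,interpolation=cv2.INTER_CUBIC))
E
python3 - <<'E'
from h import *
T=r.camera_model("top");S=r.camera_model("scene")
t=cv2.imread("pics/top0.png")[:,:,::-1].copy();s=cv2.imread("pics/scene0.png")[:,:,::-1].copy()
for n,im in(("top",t),("scene",s)):
    for c,lo,hi in(("blue",(105,150,60),(125,255,255)),("red",(0,180,60),(6,255,255)),("yel",(22,180,80),(30,255,255))):
        print(n,c,blobs(im,lo,hi)[0])
up(t,255,110,160,140,5,"pics/t0c.png");up(s,220,110,130,110,6,"pics/s0c.png")
E
```

```text
top blue [([127, 124, 13, 13, 113], [133.3, 129.9]), ([112, 127, 13, 12, 117], [118.2, 132.4]), ([271, 181, 15, 15, 178], [277.8, 188.1])]
top red [([298, 195, 12, 32, 296], [303.3, 210.5])]
top yel [([136, 124, 14, 28, 92], [143.1, 137.3]), ([114, 135, 21, 16, 94], [124.8, 143.2]), ([335, 139, 52, 49, 2226], [360.8, 163.1])]
scene blue [([252, 69, 10, 11, 66], [256.4, 73.3]), ([248, 86, 9, 9, 62], [252.2, 90.0]), ([259, 172, 13, 10, 107], [264.7, 176.4]), ([0, 195, 81, 62, 1571], [36.9, 225.0])]
scene red [([277, 62, 8, 8, 54], [280.3, 65.4]), ([491, 129, 9, 5, 18], [494.9, 131.4]), ([503, 144, 9, 10, 27], [507.3, 148.1]), ([273, 170, 30, 31, 384], [285.8, 186.3]), ([449, 194, 6, 12, 25], [451.6, 199.4]), ([455, 196, 8, 6, 20], [458.3, 198.6]), ([480, 218, 16, 9, 41], [486.6, 222.1]), ([467, 233, 7, 6, 18], [470.7, 235.1]), ([486, 232, 10, 10, 30], [490.3, 235.9]), ([480, 256, 8, 10, 31], [483.9, 261.0]), ([473, 260, 7, 9, 15], [475.7, 263.8]), ([484, 275, 6, 11, 17], [486.0, 279.6]), ([405, 281, 9, 8, 21], [408.8, 284.1]), ([405, 290, 87, 50, 822], [454.1, 319.0]), ([480, 291, 16, 7, 41], [488.2, 294.0]), ([392, 295, 13, 11, 37], [399.2, 300.4])]
scene yel [([391, 35, 24, 13, 174], [402.6, 40.8]), ([256, 122, 52, 31, 847], [281.5, 136.9])]
```

View pics/t0c.png

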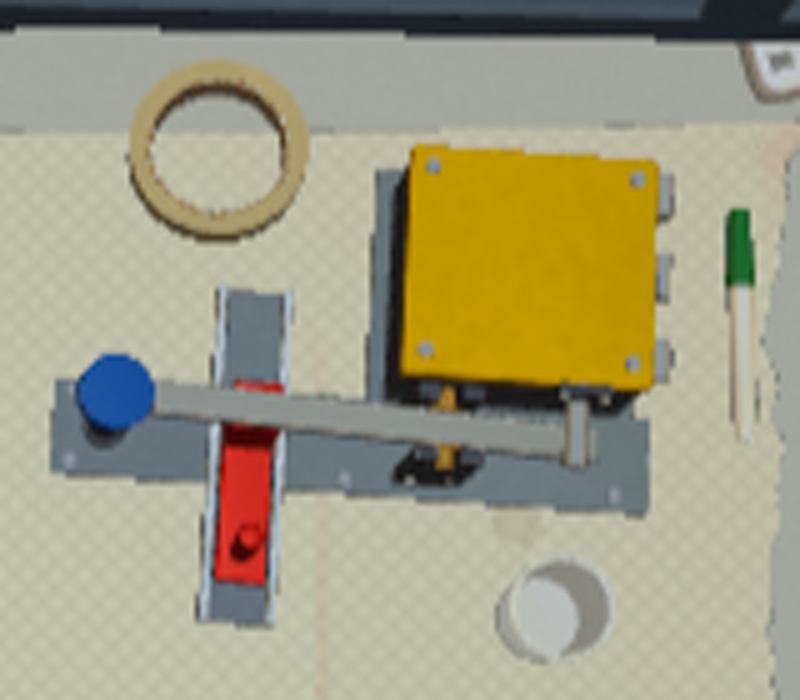

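View pics/s0c.png

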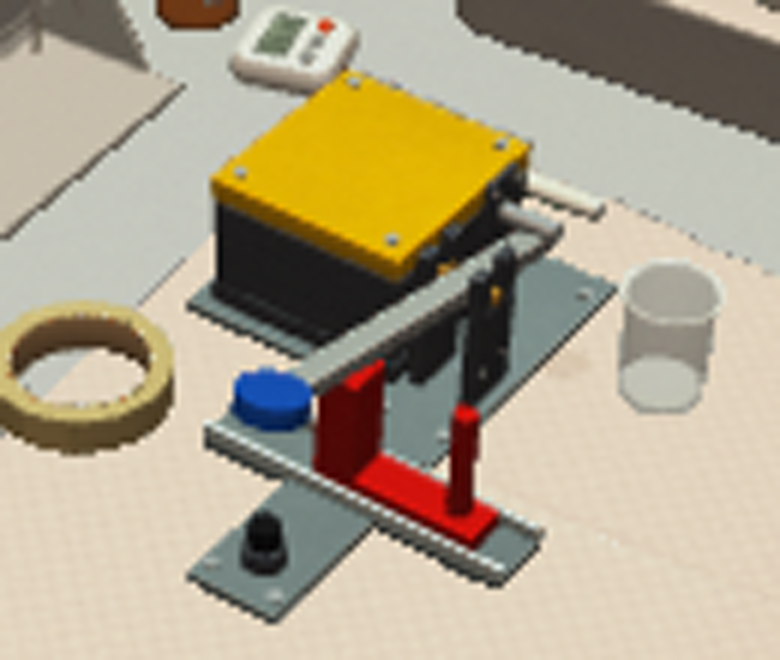

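The crops show the pad top at top px (278.2,188.4) and scene px (265.3,174.7). The peg top is at top px (304.8,216.5) and scene px (297.8,178.8). The station is turned slightly.

Run:
```python
from h import *
T=r.camera_model("top");S=r.camera_model("scene")
for n,a,b,z in(("pad",(278.3,188.3),(265.3,174.7),121),("peg",(304.9,216.3),(297.7,178.9),88)):
    print(n,tri([T,S],[a,b]).round(1),onz(T,*a,z).round(1),onz(S,*b,z).round(1))
# flap corners in top z=95 (crop/5+off)
c=[np.array(p)/5+[255,110] for p in((412,146),(659,160),(652,388),(402,373))]
P=[onz(T,*p,95) for p in c]; print(np.array(P).round(1), np.mean(P,0).round(1))
d=(P[1]-P[0])+(P[2]-P[3]); print("station +x dir deg",np.degrees(np.arctan2(d[1],d[0])))
# lower foot corner
for p in((366,562),(117,391)): print(onz(T,*(np.array(p)/5+[255,110]),0))
print("tcp up",onz(T,363,232,70),onz(T,298.5,140,25))
```

```text
pad [556.5 -15.7 115. ] [555.  -15.8 121. ] [553.2  -9.7 121. ]
peg [488.7 -88.1  80.1] [488.8 -87.   88. ] [483.4 -80.4  88. ]
[[ 697.  -171.    95. ]
 [ 692.2 -302.1   95. ]
 [ 568.5 -295.7   95. ]
 [ 573.4 -165.4   95. ]] [ 632.8 -233.5   95. ]
station +x dir deg -92.12023390722233
[ 484.82072976 -158.7584814     0.        ]
[578.54232923 -18.11097329   0.        ]
tcp up [ 453.46042543 -240.8926258    70.        ] [713.75110711 -71.66672667  25.        ]
```

Both measurements agree on these positions:
- **Peg:** about (487,-88).
- **Pad:** about (555,-15).
- **Station +y:** about -2.3° from world +x.

I'll shut the gripper first and turn the tool so its x axis lies along station +y.

Call:
step_arm([
  {"claw":-1,"travel":[0,0,0],"rotation":[0,0,9.4]},
  {"claw":-1,"travel":[0,0,0],"rotation":[0,0,9.4]},
  {"claw":-1,"travel":[0,0,0],"rotation":[0,0,9.4]},
  {"claw":-1,"travel":[0,0,0],"rotation":[0,0,0]},
], force=60)

```text
t: 0.65
position: [285.0, -583.0, 229.0]
ee_rot: [-3.137, 0.079, 0.003]
wrist_force: [0.2, -0.2, -0.2]
grip_width: 12.5
```

```bash
cat >> h.py <<'E'
from scipy.spatial.transform import Rotation as Ro
def go(target):
    s=r.read_state(); M=Ro.from_rotvec(s["ee_rot"]).as_matrix()
    d=M.T@(np.array(target)-s["position"])/10
    print("t",round(s["t"],2),"pos",s["position"].round(1),"F",s["wrist_force"].round(1),"w",round(s["grip_width"],1)); print("toolx",M[:,0].round(3),"z",M[:,2].round(3)); print("d cm",d.round(2))
E
python3 -c "
from h import *
go([435,-88,230])"
```

```text
t 0.65 pos [ 285. -583.  229.] F [ 0.2 -0.2 -0.2] w 12.5
toolx [ 0.999 -0.051 -0.002] z [-0.002  0.004 -1.   ]
d cm [ 1.248e+01 -5.019e+01  5.000e-02]
```

Call:
step_arm([
  {"claw":-1,"travel":[1.25,-5,0],"rotation":[0,0,0]},
  {"claw":-1,"travel":[1.25,-5,0],"rotation":[0,0,0]},
  {"claw":-1,"travel":[1.25,-5,0],"rotation":[0,0,0]},
  {"claw":-1,"travel":[1.25,-5,0],"rotation":[0,0,0]},
  {"claw":-1,"travel":[1.25,-5,0],"rotation":[0,0,0]},
  {"claw":-1,"travel":[1.25,-5,0],"rotation":[0,0,0]},
  {"claw":-1,"travel":[1.25,-5,0],"rotation":[0,0,0]},
  {"claw":-1,"travel":[1.25,-5,0],"rotation":[0,0,0]},
])

```text
t: 1.65
position: [400.1, -177.9, 228.4]
ee_rot: [-3.141, 0.031, 0.006]
wrist_force: [1.7, 0.4, -0.5]
grip_width: 0.2
```

```bash
python3 -c "
from h import *
go([435,-88,230])"
```

```text
t 1.65 pos [ 400.1 -177.9  228.4] F [ 1.7  0.4 -0.5] w 0.2
toolx [ 1.    -0.02  -0.004] z [-0.004  0.001 -1.   ]
d cm [ 3.31 -9.06 -0.16]
```

Call:
step_arm([
  {"claw":-1,"travel":[1.8,-4.5,0],"rotation":[0,0,0]},
  {"claw":-1,"travel":[1.6,-4.4,0],"rotation":[0,0,0]},
  {"claw":-1,"travel":[0.2,-0.2,0],"rotation":[0,0,0]},
])

```text
t: 2.02
position: [438.9, -80.7, 229.0]
ee_rot: [3.141, 0.0, -0.003]
wrist_force: [-0.0, -0.6, 1.0]
grip_width: -0.1
```

Run:
```python
from h import *
go([435,-88,60])
m=r.camera_model("wrist");im=r.read_camera("wrist");cv2.imwrite("pics/w1.png",im[:,:,::-1])
im=r.read_camera("top");up(im,230,110,180,180,3.3,"pics/t1.png")
print(m)
print(proj(m,[487,-88,88]),proj(m,[555,-15,121]))
```

```text
t 2.02 pos [438.9 -80.7 229. ] F [-0.  -0.6  1. ] w -0.1
toolx [ 1.     0.    -0.002] z [-0.002 -0.    -1.   ]
d cm [-0.36  0.72 16.9 ]
{'intrinsics': array([[274.45491059,   0.        , 256.82489969],
       [  0.        , 274.45491059, 192.95162013],
       [  0.        ,   0.        ,   1.        ]]), 'R': array([[ 5.12532808e-04, -9.99999280e-01,  1.08490169e-03],
       [-9.60089133e-01, -1.88636650e-04,  2.79694157e-01],
       [-2.79693751e-01, -1.18495476e-03, -9.60088538e-01]]), 't': array([-82.40068327, 386.17763894, 500.32625496])}
[262.65709176 137.26620633] [176.52399586  57.69693549]
```

View pics/w1.png

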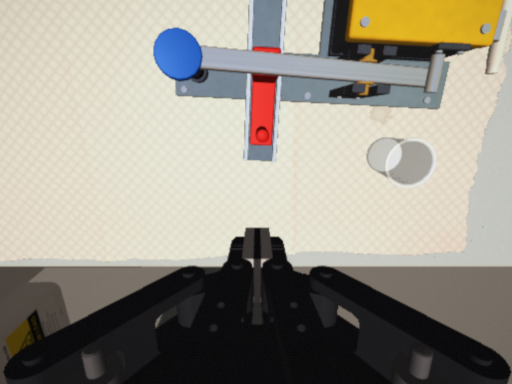

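View pics/t1.png

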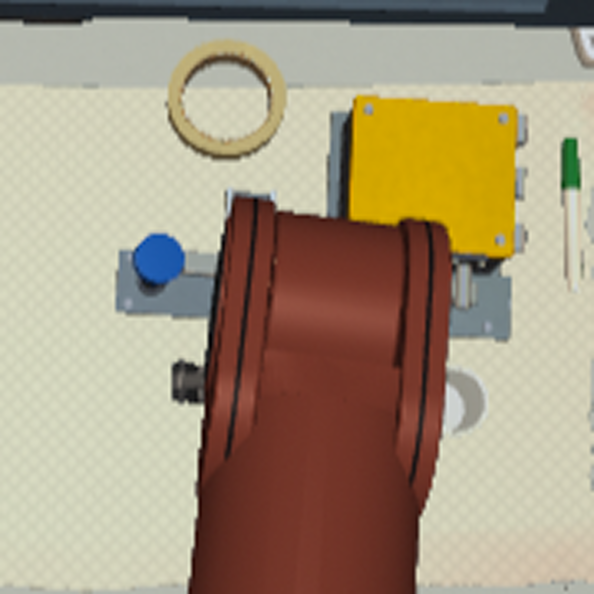

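In the wrist view the peg top is at (262,133) and the pad at (177,54). That puts both about 4 mm farther in x than estimated, and y agrees. I'll go down behind the peg.

Call:
step_arm([
  {"claw":-1,"travel":[-0.3,0.7,4],"rotation":[0,0,2]},
  {"claw":-1,"travel":[0,0,5],"rotation":[0,0,0]},
  {"claw":-1,"travel":[0,0,5],"rotation":[0,0,0]},
  {"claw":-1,"travel":[0,0,2.5],"rotation":[0,0,0]},
  {"claw":-1,"travel":[0,0,0.3],"rotation":[0,0,0]},
])

```text
t: 2.75
position: [433.3, -99.7, 57.1]
ee_rot: [3.137, -0.067, -0.001]
wrist_force: [0.2, -0.9, 0.8]
grip_width: -0.0
```

Run:
```python
from h import *
go([460,-88,60])
```

```text
t 2.75 pos [433.3 -99.7  57.1] F [ 0.2 -0.9  0.8] w -0.0
toolx [ 0.999 -0.043 -0.001] z [-0.001 -0.004 -1.   ]
d cm [ 2.62 -1.28 -0.3 ]
```

Call:
step_arm([
  {"claw":-1,"travel":[0.6,-1.2,-0.2],"rotation":[0,0,0]},
  {"claw":-1,"travel":[1,0,0],"rotation":[0,0,0]},
  {"claw":-1,"travel":[0,0,0],"rotation":[0,0,0]},
])

```text
t: 3.12
position: [452.9, -89.0, 62.2]
ee_rot: [3.135, -0.068, 0.005]
wrist_force: [-0.8, -0.3, -0.6]
grip_width: 0.0
```

Run:
```python
from h import *
go([470,-88,60])
m=r.camera_model("wrist");im=r.read_camera("wrist");cv2.imwrite("pics/w2.png",im[:,:,::-1])
```

```text
t 3.12 pos [452.9 -89.   62.2] F [-0.8 -0.3 -0.6] w 0.0
toolx [ 0.999 -0.043  0.004] z [ 0.003 -0.006 -1.   ]
d cm [ 1.7  -0.18  0.22]
```

View pics/w2.png

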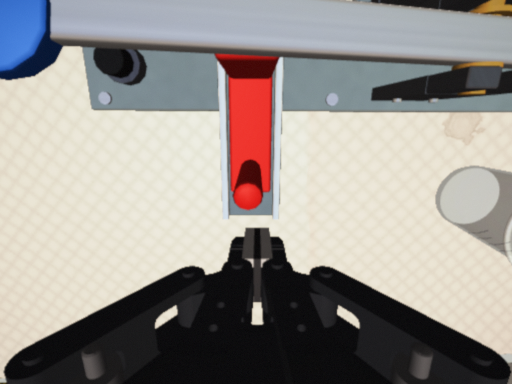

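The peg top at (248,196) is straight ahead of the fingertips (257,240), about 4 mm to the left. I'll correct sideways and push.

Call:
step_arm([
  {"claw":-1,"travel":[0.8,-0.4,0.2],"rotation":[0,0,0]},
  {"claw":-1,"travel":[0.9,0,0.1],"rotation":[0,0,0]},
  {"claw":-1,"travel":[0.9,0,0],"rotation":[0,0,0]},
  {"claw":-1,"travel":[0.9,0,0],"rotation":[0,0,0]},
])

```text
t: 3.68
position: [489.3, -86.6, 59.4]
ee_rot: [3.135, -0.068, 0.004]
wrist_force: [-2.3, 0.2, 2.8]
grip_width: -0.1
```

Call:
step_arm([
  {"claw":-1,"travel":[0.9,0,0],"rotation":[0,0,0]},
  {"claw":-1,"travel":[0.7,0,0],"rotation":[0,0,0]},
])

```text
t: 3.92
position: [506.4, -87.4, 59.2]
ee_rot: [3.135, -0.068, 0.003]
wrist_force: [-2.8, 0.5, 1.4]
grip_width: -0.3
```

Run:
```python
from h import *
go([513,-88,60])
m=r.camera_model("wrist");im=r.read_camera("wrist");cv2.imwrite("pics/w3.png",im[:,:,::-1])
```

```text
t 3.92 pos [506.4 -87.4  59.2] F [-2.8  0.5  1.4] w -0.3
toolx [ 0.999 -0.044  0.002] z [ 0.002 -0.006 -1.   ]
d cm [ 0.66  0.03 -0.08]
```

View pics/w3.png

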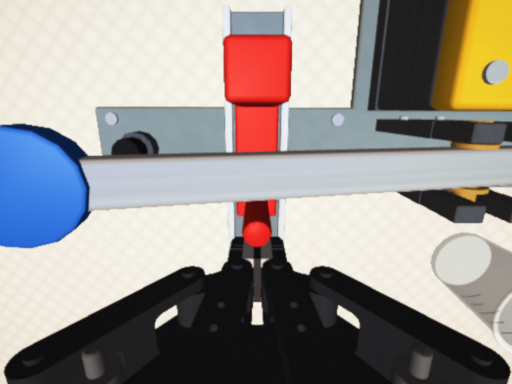

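The block is moving at about 2.8 N and its tall part is already past the lever. I'll push gently to the end of the track.

Call:
step_arm([
  {"claw":-1,"travel":[0.5,0,0],"rotation":[0,0,0]},
  {"claw":-1,"travel":[0.4,0,0],"rotation":[0,0,0]},
])

```text
t: 4.22
position: [511.0, -87.6, 58.2]
ee_rot: [3.135, -0.069, -0.015]
wrist_force: [-28.4, 1.8, 20.1]
grip_width: -0.2
```

Call:
step_arm([
  {"claw":-1,"travel":[0.4,0,0],"rotation":[0,0,0]},
])

```text
t: 4.35
position: [510.7, -87.7, 57.4]
ee_rot: [3.135, -0.07, -0.029]
wrist_force: [-21.3, 2.1, 16.2]
grip_width: -0.0
```

Call:
step_arm([
  {"claw":-1,"travel":[0.4,0,0],"rotation":[0,0,0]},
])

```text
t: 4.47
position: [510.5, -87.7, 56.6]
ee_rot: [3.134, -0.07, -0.043]
wrist_force: [-20.3, 1.2, 15.2]
grip_width: 0.1
```

The stop is reached: force jumped to 20–28 N with no further travel. I'll back off, rise and check.

Call:
step_arm([
  {"claw":-1,"travel":[-1.5,0,0],"rotation":[0,0,0]},
  {"claw":-1,"travel":[-2.5,0,-1],"rotation":[0,0,0]},
  {"claw":-1,"travel":[-1,0,-5],"rotation":[0,0,0]},
  {"claw":-1,"travel":[0,0,-5],"rotation":[0,0,0]},
  {"claw":-1,"travel":[0,0,-3],"rotation":[0,0,0]},
])

```text
t: 5.1
position: [461.1, -84.3, 199.6]
ee_rot: [3.135, -0.07, -0.046]
wrist_force: [0.3, -0.2, 0.1]
grip_width: -0.2
```

Run:
```python
from h import *
go([558,-15,180])
m=r.camera_model("wrist");im=r.read_camera("wrist");cv2.imwrite("pics/w4.png",im[:,:,::-1])
print(blobs(im,(105,150,60),(125,255,255),100)[0])
b=blobs(im,(105,150,60),(125,255,255),500)[0]
for x in b: print(onz(m,*x[1],119))
s=r.read_camera("scene");up(s,220,110,130,110,5,"pics/s4.png")
```

```text
t 5.1 pos [461.1 -84.3 199.6] F [ 0.3 -0.2  0.1] w -0.2
toolx [ 0.999 -0.044 -0.029] z [-0.029 -0.005 -1.   ]
d cm [ 9.42 -7.37  1.64]
[([130, 51, 55, 56, 2371], [156.8, 78.6])]
[558.65231106 -15.40956703 119.        ]
```

View pics/w4.png

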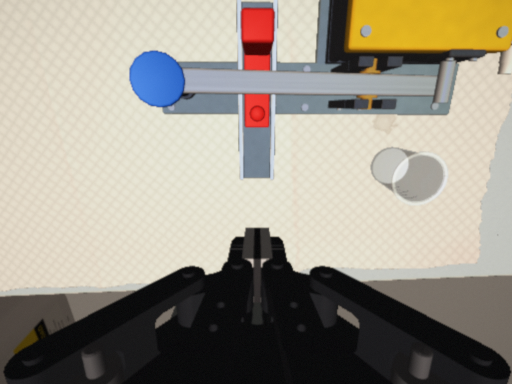

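View pics/s4.png

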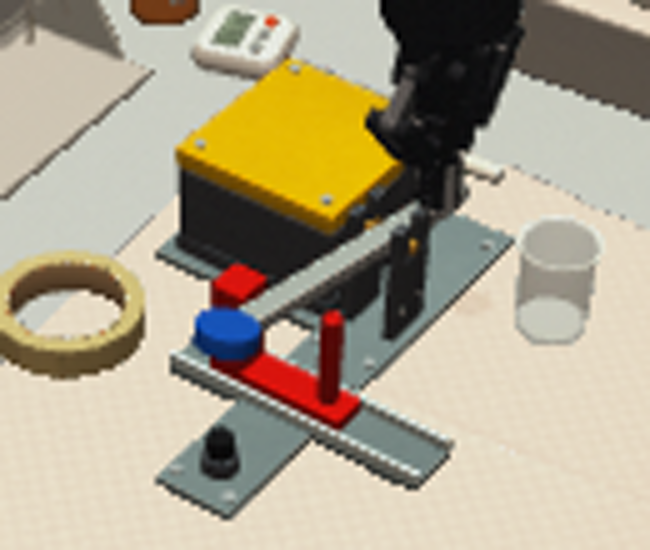

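The block is at the far end of its track: its tall part is at (257,30), beyond the lever, and nothing stands under the long arm. The pad centre is at about (558.5,-15). I'll move above it.

Call:
step_arm([
  {"claw":-1,"travel":[3.1,-2.5,0],"rotation":[0,1.7,0]},
  {"claw":-1,"travel":[3.1,-2.5,0.8],"rotation":[0,0,0]},
  {"claw":-1,"travel":[3.1,-2.5,1],"rotation":[0,0,0]},
  {"claw":-1,"travel":[0,0,0],"rotation":[0,0,0]},
])

```text
t: 5.7
position: [561.4, -12.7, 180.0]
ee_rot: [3.134, -0.073, 0.013]
wrist_force: [-0.3, 0.3, -0.5]
grip_width: 0.1
```

Run:
```python
from h import *
go([558.5,-15,130])
```

```text
t 5.7 pos [561.4 -12.7 180. ] F [-0.3  0.3 -0.5] w 0.1
toolx [ 0.999 -0.047  0.008] z [ 0.008 -0.007 -1.   ]
d cm [-0.32  0.21  5.  ]
```

Call:
step_arm([
  {"claw":-1,"travel":[-0.3,0.2,2.5],"rotation":[0,0,0]},
  {"claw":-1,"travel":[0,0,2],"rotation":[0,0,0]},
  {"claw":-1,"travel":[0,0,0.5],"rotation":[0,0,0]},
])

```text
t: 6.08
position: [557.7, -15.9, 127.6]
ee_rot: [3.133, -0.074, 0.013]
wrist_force: [-0.4, 0.1, 0.7]
grip_width: -0.1
```

Run:
```python
from h import *
go([558.5,-15,121])
im=r.read_camera("wrist");cv2.imwrite("pics/w5.png",im[:,:,::-1])
s=r.read_camera("scene");up(s,220,110,130,110,5,"pics/s5.png")
```

```text
t 6.08 pos [557.7 -15.9 127.6] F [-0.4  0.1  0.7] w -0.1
toolx [ 0.999 -0.047  0.008] z [ 0.008 -0.008 -1.   ]
d cm [ 0.08 -0.09  0.66]
```

View pics/w5.png

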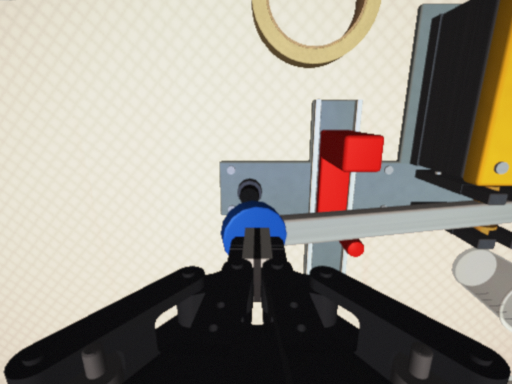

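View pics/s5.png

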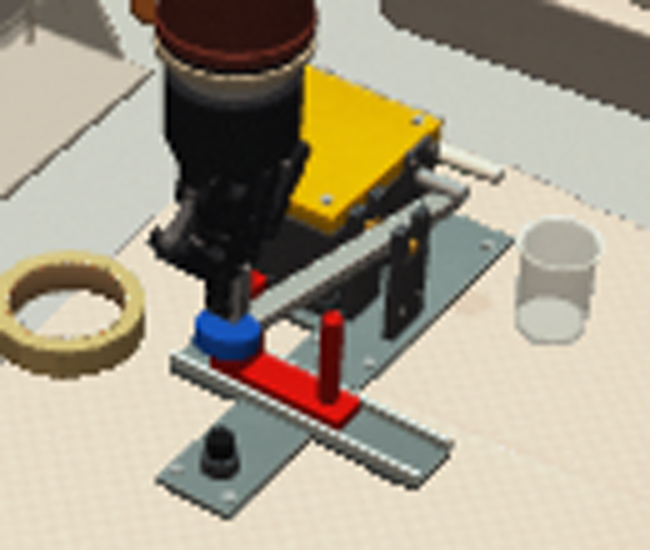

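The fingertip is over the pad centre: fingers at (257,240), pad at (254,232). I'll press slowly.

Call:
step_arm([
  {"claw":-1,"travel":[0.1,0,0.7],"rotation":[0,0,0]},
  {"claw":-1,"travel":[0,0,0.8],"rotation":[0,0,0]},
  {"claw":-1,"travel":[0,0,0.9],"rotation":[0,0,0]},
  {"claw":-1,"travel":[0,0,0.9],"rotation":[0,0,0]},
])

```text
t: 6.68
position: [564.2, -11.7, 102.1]
ee_rot: [3.137, -0.07, 0.033]
wrist_force: [-4.5, 1.9, 11.7]
grip_width: -0.3
```

Run:
```python
from h import *
go([558.5,-15,50])
s=r.read_camera("scene");up(s,220,110,130,110,5,"pics/s6.png")
```

```text
t 6.67 pos [564.2 -11.7 102.1] F [-4.5  1.9 11.7] w -0.3
toolx [ 0.999 -0.045  0.021] z [ 0.021 -0.004 -1.   ]
d cm [-0.67  0.34  5.2 ]
```

View pics/s6.png

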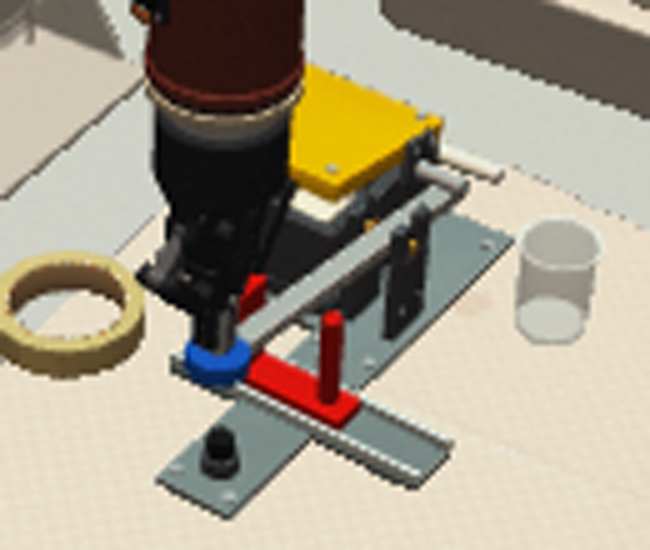

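The flap is rising and the force is 11.7 N, but the tool has drifted about +6 mm in x and +3 mm in y. I'll correct that while pressing on.

Call:
step_arm([
  {"claw":-1,"travel":[-0.4,0.2,0.8],"rotation":[0,-1,0]},
  {"claw":-1,"travel":[-0.4,0.2,0.8],"rotation":[0,0,0]},
])

```text
t: 6.98
position: [561.1, -11.4, 89.1]
ee_rot: [-3.14, 0.066, -0.022]
wrist_force: [3.2, 3.9, 8.7]
grip_width: 0.0
```

Run:
```python
from h import *
go([558.5,-14,50])
im=r.read_camera("wrist");cv2.imwrite("pics/w7.png",im[:,:,::-1])
```

```text
t 6.97 pos [561.1 -11.4  89.1] F [3.2 3.9 8.7] w 0.0
toolx [ 0.999 -0.042  0.014] z [ 0.014  0.001 -1.   ]
d cm [-0.31  0.27  3.91]
```

View pics/w7.png

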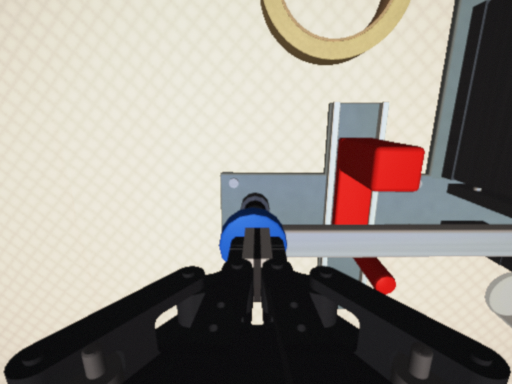

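The fingertip is still near the pad centre, so I'll continue.

Call:
step_arm([
  {"claw":-1,"travel":[-0.1,0.05,0.9],"rotation":[0,-0.4,0]},
  {"claw":-1,"travel":[-0.2,0.1,0.9],"rotation":[0,-0.4,0]},
  {"claw":-1,"travel":[-0.2,0.1,0.9],"rotation":[0,0,0]},
])

```text
t: 7.4
position: [560.6, -11.7, 65.7]
ee_rot: [-3.138, 0.063, -0.016]
wrist_force: [-0.0, 0.4, 9.2]
grip_width: 0.0
```

Call:
step_arm([
  {"claw":-1,"travel":[-0.15,0.05,0.9],"rotation":[0,-0.4,0]},
  {"claw":-1,"travel":[-0.15,0.05,0.7],"rotation":[0,0,0]},
])

```text
t: 7.65
position: [561.2, -12.8, 52.7]
ee_rot: [-3.139, 0.064, -0.017]
wrist_force: [-1.2, -1.1, 13.6]
grip_width: 0.1
```

Run:
```python
from h import *
go([558.5,-14,48])
im=r.read_camera("wrist");cv2.imwrite("pics/w8.png",im[:,:,::-1])
s=r.read_camera("scene");up(s,220,110,130,110,5,"pics/s8.png")
```

```text
t 7.65 pos [561.2 -12.8  52.7] F [-1.2 -1.1 13.6] w 0.1
toolx [ 0.999 -0.041  0.011] z [ 0.011  0.002 -1.   ]
d cm [-0.27  0.13  0.46]
```

View pics/w8.png

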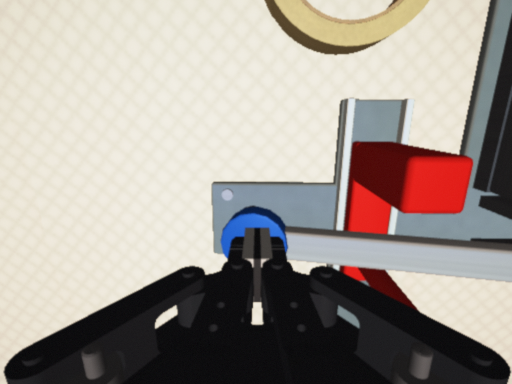

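View pics/s8.png

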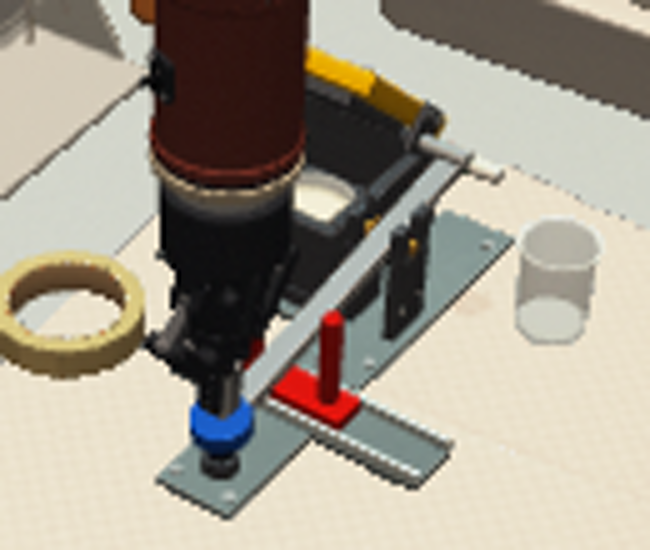

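The flap is raised widely and the pad is just above the stop. I'll press the last few mm onto it.

Call:
step_arm([
  {"claw":-1,"travel":[0,0,0.5],"rotation":[0,0,0]},
])

```text
t: 7.88
position: [561.8, -13.2, 50.7]
ee_rot: [-3.14, 0.065, -0.019]
wrist_force: [-28.5, -1.5, 64.1]
grip_width: 0.0
```

Call:
step_arm([
  {"claw":-1,"travel":[0,0,0.4],"rotation":[0,0,0]},
])

```text
t: 8.0
position: [561.8, -13.2, 50.8]
ee_rot: [3.14, -0.065, 0.018]
wrist_force: [-25.8, 0.2, 53.6]
grip_width: 0.1
```

The stop is reached (z no longer changes), but the push is too firm, so I'll ease it.

Call:
step_arm([
  {"claw":-1,"travel":[-0.1,0,0.1],"rotation":[0,0,0]},
])

```text
t: 8.12
position: [561.5, -13.0, 52.2]
ee_rot: [3.139, -0.065, 0.021]
wrist_force: [-3.8, 1.4, 7.4]
grip_width: -0.0
```

Call:
step_arm([
  {"claw":-1,"travel":[-0.1,0,0.1],"rotation":[0,0,0]},
])

```text
t: 8.25
position: [561.4, -12.8, 52.7]
ee_rot: [3.139, -0.065, 0.025]
wrist_force: [-2.0, 0.4, 6.4]
grip_width: -0.0
```

Call:
step_arm([
  {"claw":-1,"travel":[-0.1,0,0.3],"rotation":[0,0,0]},
])

```text
t: 8.38
position: [561.6, -13.0, 51.6]
ee_rot: [3.138, -0.065, 0.029]
wrist_force: [-6.5, -0.8, 24.4]
grip_width: -0.2
```

Call:
step_arm([
  {"claw":-1,"travel":[-0.1,0,0.23],"rotation":[0,0,0]},
])

```text
t: 8.5
position: [561.7, -13.1, 51.5]
ee_rot: [3.137, -0.066, 0.033]
wrist_force: [-9.6, 0.1, 23.7]
grip_width: 0.1
```

Call:
step_arm([
  {"claw":-1,"travel":[-0.1,0,0.23],"rotation":[0,0,0]},
])

```text
t: 8.62
position: [561.7, -13.1, 51.6]
ee_rot: [3.136, -0.066, 0.036]
wrist_force: [-8.0, 0.7, 21.8]
grip_width: -0.4
```

It is steady at about 22 N against the stop. I'll check the hold over time and the scene.

Run:
```python
from h import *
T=r.camera_model("top")
for i in range(6): t=r.read_camera("top")
go([0,0,0])
w=r.read_camera("wrist");s=r.read_camera("scene")
up(t,230,110,180,150,3,"pics/t9.png");up(s,220,90,130,130,5,"pics/s9.png");cv2.imwrite("pics/w9.png",w[:,:,::-1])
go([0,0,0])
```

```text
t 8.93 pos [561.7 -13.   51.6] F [-9.1 -0.  21.3] w -0.1
toolx [ 0.999 -0.042  0.023] z [ 0.023 -0.005 -1.   ]
d cm [-56.28   1.03   3.85]
t 9.03 pos [561.7 -13.   51.6] F [-8.2  1.1 21.6] w -0.1
toolx [ 0.999 -0.042  0.023] z [ 0.023 -0.005 -1.   ]
d cm [-56.28   1.04   3.85]
```

View pics/t9.png

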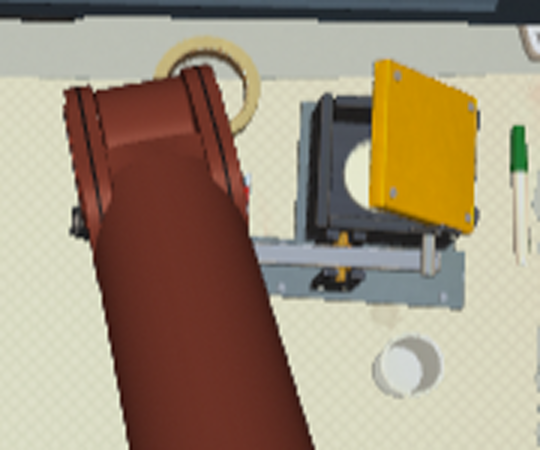

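View pics/s9.png

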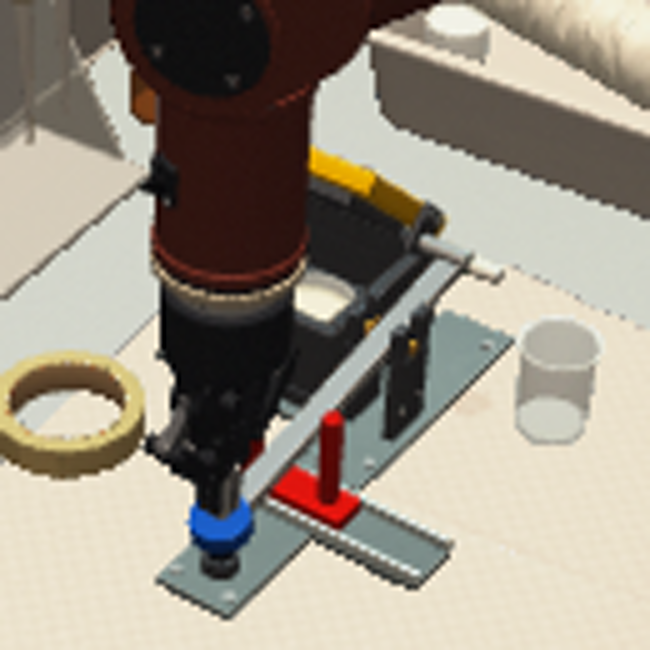

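View pics/w9.png

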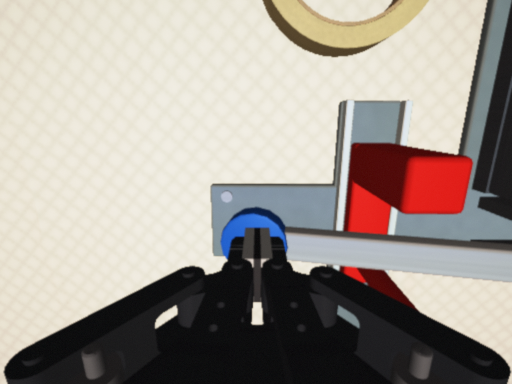

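The top view shows the flap tilted open at (425,145), the lever in its cradle, and the beaker, marker and tape where they were. The hold is steady, with z 51.6 and 21–22 N. I'll hand it in.

```bash
python3 -c "
from station import r
print(r.sign_off()); s=r.read_state(); print(s['t'],s['position'],s['wrist_force'])"
```

```text
the job is handed in; nothing more can be done
None
the job is handed in; nothing more can be done
```

The box is open and held open by the lever. I handed the job in at about 9 s of the 38 s allowed; no verdict was reported.

- **What I did:** With the gripper shut, I pushed the red block by its peg until it hit the end of its track (force jumped to 20–28 N with no further travel). I then pressed the blue pad down onto the rubber stop and kept pressing.
- **Last checks:** The fingertips held steady at z 51.6 mm, with about 21–22 N down and 8–9 N sideways over 0.4 s. The flap was clearly raised and the lever looked seated in its cradle. The block stood clear of the lever, and the beaker, marker and tape looked unmoved. I did not measure the flap's angle.
- **What was off:** Early in the press the tool drifted about 6 mm across the pad, and I partly corrected it. On reaching the stop the wrist force briefly peaked at about 64 N down and 28 N sideways, through the fingertips. I eased it, the pad rose 1–2 mm for about 0.3 s, and I pressed it down onto the stop again.

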